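# Reset the tripped cutout of the magneto test stand

## Task

One of the two thermal cutouts on the counter has tripped: its lever stands about upright, half way, while its sister leans ON. Push its lever towards the red OFF mark until you feel the mechanism give way and meet its hard stop, so that it resets, then throw the lever fully ON, towards the green mark, and let go. Feel your way and never push on it harder than 20 N; leave the sister cutout and the parts on the counter as they are.

Things in the scene. Friction and masses are not known exactly. Their poses are not given: they have to be found in the camera images.
- cutout: tripped thermal cutout: grey housing 130 x 84 mm, top at 76 mm, on a dark flange 150 x 100 x 6 mm, screwed to the counter. Origin: centre of its underside; x points from the red OFF mark to the green ON mark on its top (both on the -y side of the black lever slot along x), z up. The lever swings in the plane y = 0
- cutout_pivot (a point): pivot of the lever, at (0, 0, 70 mm) in cutout. Tripped: a hidden block stops the lever short of ON, at q 0.05 to 0.25. Towards OFF, from q -0.10 to -0.29 on, the mechanism resists (5 to 9 N at the bar); a hard stop follows at q -0.26 to -0.51. These places differ by unit; reset is complete only in the last 2 mm or so of bar travel
- handle (a joint): lever angle q of the tripped cutout, rad: 0 upright, positive leaning to ON (+x of cutout), negative to OFF. Starts tripped, between -0.07 and 0.03; stays where it is left (friction about 2 N at the bar). Once reset it moves freely to the ON hard stop at 0.4; over 0.35 is fully ON
- handle_grip (a point): middle of the black cross bar (18 mm diameter, 50 mm long, along y of cutout) at the end of the tripped cutout's lever, a steel stem of 10 mm diameter; both polished, friction about 0.3. The bar's axis is 100 mm from the pivot: in cutout at x = 100 sin(q), z = 70 + 100 cos(q) mm
- flag (a joint): travel of the yellow 12 x 11 mm flag in the black window on top of the cutout (+y side of the slot), in m towards +y: 0 = tripped (flag near the slot), over 0.0075 = reset (0.008 to 0.009 at the OFF stop). The OFF stroke drives it and it stays there; it cannot be pushed by hand
- sister: the neighbouring cutout, same build and frame as cutout, in service; leave it alone
- sister_handle (a joint): lever angle of the sister cutout, rad, same meaning; it is ON at 0.4 and must stay there
- magnet: red horseshoe magnet lying flat, about 88 x 72 x 20 mm, origin at the centre of its underside; bystander
- shaft: armature shaft lying on the counter, 150 mm long along its x, with a 60 x 34 x 32 mm core, origin under its middle; bystander
- bobbin: black bakelite coil bobbin standing upright, 44 mm diameter, 38 mm tall, origin at the centre of its underside; bystander
- timing_plate: brass timing plate 90 x 70 x 5 mm lying flat, origin at the centre of its underside; bystander

How it is judged:
By the outcome, as a careful person would: the job done as asked, in the order asked, and still so for the second after the job is handed in, with the robot touching nothing.
It also fails if it takes over 64 s, if anything falls off the work surface, if the arm or the gripper's body presses on something with over 40 N, if the wrist force passes 120 N, or if a joint passes its speed limit or range.

## Robot

A 6-joint arm with a two-finger parallel gripper is mounted at the origin on the work surface. World frame = base frame: x ahead of the robot, y to its left, z up, the work surface at z = 0. Lengths are in m, angles in rad, forces in N, time in s.
With the tool pointing down it reaches from about 0.375 to 0.925 m from the base axis. Payload 5.7 kg.
Tool frame: the origin (TCP) lies midway between the tips of the shut fingers; the grasp point (between the pads) lies 19 mm behind it; z points along the fingers, y is the line along which they close (so a half turn about z gives the same grasp; the last joint's range is limited). The gripper opens to 85 mm and grips with 20 to 120 N. Pads are 22 mm wide; open, the fingers measure 114 mm over their backs; the gripper's body (76 mm by 85 mm) begins 54 mm behind the grasp point. The pads swing forward as they close: fully open they stand 13 mm farther back than shut.
Start: joints at [1.129, 0.359, 1.51, -0, 1.272, -0.115], TCP at [0.193, 0.568, 0.231] pointing down, gripper open.
Joint ranges: [-2.97, 2.97], [-1.01, 2.36], [0.21, 2.38], [-0.96, 4.11], [0.2, 2.71], [-2.98, 2.98]. Speed limits (rad/s): [2.39, 2.39, 3.14, 3.14, 3.14, 3.14].

## Interface

Orientations are given as a unit quaternion [x, y, z, w].
In Python, from plant import robot gives the robot as it stands.
- The arm moves only by the shell command python3 -m pendant 'ROWS'. ROWS is JSON, a list of rows, each a list of 5 numbers: the shift along the tool's x, y, z in cm, then the turn about the tool's z in rad, then the closure, from -1 (fully open) to 1 (shut). A call has 1 to 20 rows; each row is the pose to reach, as a shift and turn from the pose commanded when the call began, along the tool's axes at that moment; what a row does not reach only later rows make up. A row lasts 1/8 s, in which the tool goes at most 62.5 mm and 10.7 degrees, less where a joint would pass 70% of its speed; a pose out of reach is approached as far as the arm can. A call with a gripper value outside its range is refused whole. The fingers move at their own pace and stop on an object; the grip force is fixed at half the most. Time passes only in rows, so rows that repeat a pose let the fingers close. It gives the time, the measured TCP pose, the force, the opening and the grip force at its end, in the units of the state.
- robot.read_state(): the state, without advancing time (a new reading comes with each control period).
- robot.snapshot(name): name is "side" or "top" or "wrist"; returns (picture, depth): 400x640x3 uint8, red, green, blue; 400x640 float32, m along the optical axis (not along the pixel's ray), 0 where there is no reading.
- robot.camera_info(name): a dict with "fx", "fy", "cx", "cy" (pixels), "D" ([k1, k2, p1, p2, k3] as OpenCV has them; the pictures are not rectified), "rvec" (rotation vector, rad) and "tvec" (3), from world to camera coordinates, as OpenCV has them; the wrist camera has in their place "T_tool_cam" (4x4, takes a point from camera to tool coordinates, whose origin is the TCP and whose axes are the flange's). Camera axes: x right, y down, z forward; pixel columns grow to the right and rows downward; lengths in m; the calibration is good to about 2 mm. A picture is of the moment at which its call begins: read the wrist's pose just before it. camera_info takes no time and is no camera call.
- robot.job_done(): hands the job in; it is judged then, once.
The state is a dict: "clock": time; "q": joint angles; "qvel": joint speeds; "joint_efforts": joint torques, N m; "eef_pos": TCP position; "ee_rot": TCP orientation; "ft_force": force on the tool from outside, world axes, zero at the start; "ft_torque": the same for the moment, N m; "gripper_width": finger opening in m; "gripper_force": force on a finger pad.
Only numpy, scipy, OpenCV 4.12 (cv2) and the standard library are available. Lean on these libraries where they do the work, as an engineer would, in place of code of your own. Each camera call takes 0.05 s, during which the arm holds its last target. There are 200 camera calls.

## Working session

There is one attempt and no reset: what is moved stays moved. The work goes in short steps, Python scripts to look and compute and a shell command to move; the robot and the scene stay as the last step left them, time stands still between calls to the robot, and variables do not carry over. Pictures are saved under pics/ and viewed, at most 10 in all, crops included, and the job is handed in when it is done.

```bash
mkdir -p pics; ls; python3 - <<'E'
from plant import robot
import cv2,numpy as np
s=robot.read_state();print(s)
for n in("top","side"):
    p,d=robot.snapshot(n);cv2.imwrite(f"pics/{n}1.png",p[:,:,::-1]);np.savez(f"{n}1.npz",p=p,d=d);print(robot.camera_info(n))
E
```

```text
pics
{'clock': 0.0, 'q': array([ 1.12890745e+00,  3.59535778e-01,  1.51147290e+00, -1.48944641e-05,
        1.27250832e+00, -1.15056499e-01]), 'qvel': array([-0.00111199, -0.000587  , -0.00038748, -0.00079046, -0.00095981,
        0.0024679 ]), 'joint_efforts': array([-1.18184944e-03, -5.27626169e+01, -2.78614426e+01, -3.52089455e-04,
        1.33164754e-02, -1.18400615e-05]), 'eef_pos': array([0.19230957, 0.56759823, 0.23041988]), 'ee_rot': array([ 1.62687585e-01,  9.86677163e-01, -9.27062552e-04, -2.57647139e-04]), 'ft_force': array([ 0.60575601,  0.61906377, -0.69169552]), 'ft_torque': array([0.0098155 , 0.02553409, 0.04411434]), 'gripper_force': 0.0, 'gripper_width': 0.08521690332063993}
{'fx': 392.0520008303938, 'fy': 392.0520008303938, 'cx': 316.35960834590134, 'cy': 204.36551219430117, 'D': array([0.00496428, 0.        , 0.        , 0.        , 0.        ]), 'rvec': array([ 2.22105158, -2.17705643,  0.01914362]), 'tvec': array([-0.01203724,  0.5998046 ,  0.97594343])}
{'fx': 391.6079134361597, 'fy': 391.6079134361597, 'cx': 323.99192577249335, 'cy': 194.54457376307798, 'D': array([-0.00495316,  0.        ,  0.        ,  0.        ,  0.        ]), 'rvec': array([ 1.9823239 , -0.76350342,  0.47196112]), 'tvec': array([-0.45380044,  0.30921318,  0.50813509])}
```

View pics/top1.png

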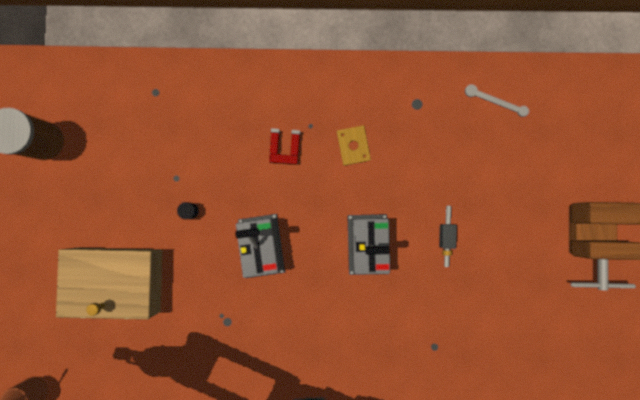

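View pics/side1.png

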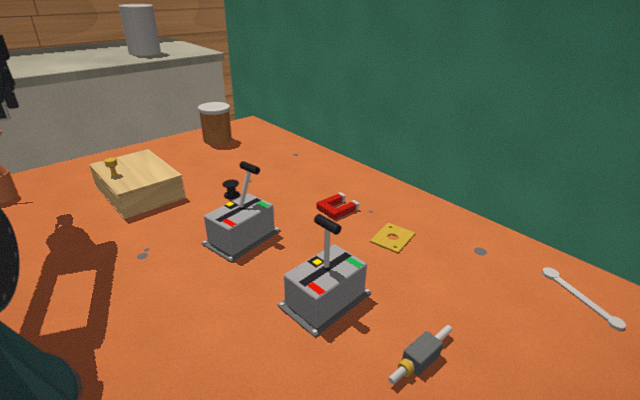

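The top view shows the tripped cutout at about (370,245): lever near upright, flag (362,247) close to the slot. The sister is at (260,246), leaning to green. The side view agrees, with the tripped one at (325,285) and its bar at (327,224).

```bash
cat > h.py <<'E'
import cv2,numpy as np
from plant import robot
def cloud(n,p,d):
    c=robot.camera_info(n);K=np.array([[c['fx'],0,c['cx']],[0,c['fy'],c['cy']],[0,0,1]])
    v,u=np.mgrid[:400,:640];uv=np.stack([u,v],-1).reshape(-1,1,2).astype(float)
    n_=cv2.undistortPoints(uv,K,c['D']).reshape(400,640,2)
    P=np.concatenate([n_*d[...,None],d[...,None]],-1)
    R=cv2.Rodrigues(c['rvec'])[0]
    return (P-c['tvec'])@R
def masks(p):
    h=cv2.cvtColor(p,cv2.COLOR_RGB2HSV);H,S,V=h[...,0],h[...,1],h[...,2]
    return dict(green=(H>50)&(H<80)&(S>120)&(V>70),red=((H<4)|(H>176))&(S>200)&(V>150),yellow=(H>22)&(H<34)&(S>180)&(V>120),dark=(V<45))
def measure(n,p,d,ctr=None,r=.13):
    X=cloud(n,p,d);M=masks(p);o={}
    for k,m in M.items():
        m=m&(d>0)
        if k=='dark': m=m&(X[...,2]>.14)&(X[...,2]<.2)
        else: m=m&(X[...,2]>.06)&(X[...,2]<.09)
        if ctr is not None: m=m&(np.hypot(X[...,0]-ctr[0],X[...,1]-ctr[1])<r)
        nl,L,st,ce=cv2.connectedComponentsWithStats(m.astype(np.uint8))
        for i in range(1,nl):
            if st[i,4]>=8: q=X[L==i];print(n,k,st[i,4],ce[i].round(1),np.median(q,0).round(4),q.min(0).round(3),q.max(0).round(3))
E
python3 - <<'E'
from h import *
for n in("top","side"):
    f=np.load(n+"1.npz");measure(n,f['p'],f['d'])
    X=cloud(n,f['p'],f['d']);
    # top-surface grey of each housing: fit
    h=cv2.cvtColor(f['p'],cv2.COLOR_RGB2HSV)
    m=(X[...,2]>.068)&(X[...,2]<.084)&(f['d']>0)
    nl,L,st,ce=cv2.connectedComponentsWithStats(m.astype(np.uint8))
    for i in range(1,nl):
        if st[i,4]>300:
            q=X[L==i];print(n,'top',st[i,4],ce[i].round(),np.median(q[:,2]).round(4),[np.round(v,4) for v in cv2.minAreaRect(q[:,:2].astype(np.float32)*1000)])
E
```

```text
top green 58 [381.  225.2] [ 0.5526 -0.1529  0.0772] [ 0.548 -0.167  0.073] [ 0.558 -0.136  0.08 ]
top green 62 [264.  226.3] [0.5446 0.1207 0.0766] [0.538 0.106 0.072] [0.55  0.135 0.08 ]
top red 36 [269.1 266.6] [0.4499 0.1062 0.0769] [0.447 0.095 0.074] [0.455 0.118 0.08 ]
top red 44 [382.  266.5] [ 0.4565 -0.1562  0.0776] [ 0.452 -0.168  0.074] [ 0.461 -0.145  0.082]
top yellow 35 [361.6 246.8] [ 0.5009 -0.1089  0.0783] [ 0.494 -0.114  0.074] [ 0.508 -0.102  0.082]
top yellow 24 [243.5 249.6] [0.488 0.167 0.078] [0.483 0.162 0.074] [0.495 0.171 0.081]
top dark 158 [248.1 232.7] [0.5322 0.1384 0.1698] [0.523 0.118 0.16 ] [0.543 0.165 0.174]
top dark 177 [376.7 249.5] [ 0.5042 -0.1279  0.1773] [ 0.494 -0.155  0.168] [ 0.511 -0.107  0.183]
top top 1740 [258. 250.] 0.0762 [array([493.5692, 137.1037]), array([129.8275,  84.4116]), np.float64(9.4164)]
top top 1774 [370. 246.] 0.0763 [array([ 502.7328, -130.8644]), array([129.7204,  83.919 ]), np.float64(2.9213)]
top top 3513 [103. 283.] 0.0692 [array([400.5979, 497.8567]), array([221.8599, 158.9974]), np.float64(89.9444)]
side green 9 
[... 2517 characters left out ...]
5] [ 0.507 -0.109  0.18 ]
side top 1695 [456. 110.] 0.0761 [array([1503.171 ,  767.4713]), array([ 116.7276, 2303.0979]), np.float64(1.8363)]
side top 865 [111.  93.] 0.076 [array([ 667.8422, 1250.2433]), array([868.9958,  27.768 ]), np.float64(0.0273)]
side top 1814 [135. 171.] 0.0689 [array([400.2114, 499.1316]), array([222.6377, 159.9719]), np.float64(89.6646)]
side top 1328 [238. 213.] 0.0761 [array([493.3206, 136.7043]), array([131.1733,  85.9476]), np.float64(9.5602)]
side top 2405 [324. 273.] 0.0761 [array([ 500.255, -129.518]), array([130.8136,  84.2356]), np.float64(2.5809)]
side top 414 [ 23. 383.] 0.0766 [array([ 65.4039, -38.9818]), array([45.4573, 15.7887]), np.float64(26.7954)]
```

```bash
python3 -m pendant '[[-2,-2,0,-0.05,1],[-6,-5.9,0,-0.1,1],[-10,-9.8,0,-0.15,1],[-14,-13.7,0,-0.2,1],[-18,-17.7,0,-0.25,1],[-22,-21.6,0,-0.3,1],[-26,-25.5,0,-0.35,1],[-30,-29.5,0,-0.375,1],[-34,-33.4,0,-0.375,1],[-38,-37.3,0,-0.375,1],[-42,-41.2,0,-0.375,1],[-46,-45.2,0,-0.375,1],[-50,-49.1,0,-0.375,1],[-53,-52,0,-0.375,1],[-55,-54,0,-0.375,1],[-55.8,-54.8,0,-0.375,1],[-55.8,-54.8,0,-0.375,1],[-55.8,-54.8,0,-0.375,1]]'; python3 - <<'E'
from h import *
from scipy.spatial.transform import Rotation as R
s=robot.read_state();print(s['eef_pos'],R.from_quat(s['ee_rot']).as_matrix().round(3),s['ft_force'],s['gripper_width'])
f=robot.snapshot("side");cv2.imwrite("pics/side2.png",f[0][120:380,150:550,::-1])
E
```

```text
clock: 2.35
eef_pos: [0.5444, -0.1285, 0.2312]
ee_rot: [-0.025, 1.0, 0.0, -0.0]
ft_force: [0.1, 0.5, -0.1]
gripper_width: 0.0001
gripper_force: 0.0
[ 0.54438022 -0.12847923  0.23122181] [[-0.999 -0.049 -0.001]
 [-0.049  0.999  0.001]
 [ 0.001  0.001 -1.   ]] [ 0.10388867  0.51278853 -0.12363235] 5.104843318846743e-05
```

View pics/side2.png

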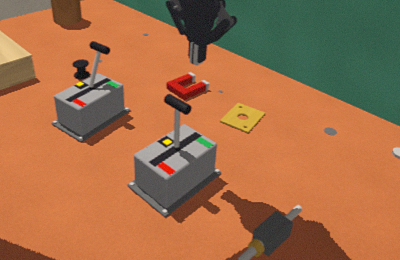

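The crop shows the shut fingers at (195,55), above and on the ON side of the tripped bar at (177,103), with nothing in the way. Next I go down beside the bar and approach.

```bash
python3 -m pendant '[[0,0,1,0,1],[0,0,2.5,0,1],[0,0,4,0,1],[0,0,5.5,0,1],[0,0,6.4,0,1],[0,0,6.6,0,1],[0,0,6.6,0,1],[0.5,0,6.6,0,1],[1,0,6.6,0,1],[1.3,0,6.6,0,1],[1.4,0,6.6,0,1],[1.5,0,6.6,0,1],[1.5,0,6.6,0,1]]'
```

```text
clock: 4.03
eef_pos: [0.5302, -0.1307, 0.1653]
ee_rot: [-0.024, 1.0, -0.0, -0.0]
ft_force: [0.9, 0.3, -0.1]
gripper_width: 0.0001
gripper_force: 0.0
```

```bash
python3 -m pendant '[[0.1,0,0,0,1],[0.2,0,0,0,1],[0.3,0,0,0,1],[0.4,0,0,0,1],[0.5,0,0,0,1],[0.6,0,0,0,1],[0.7,0,0,0,1],[0.8,0,0,0,1],[0.8,0,0,0,1]]'
```

```text
clock: 5.15
eef_pos: [0.5221, -0.131, 0.1653]
ee_rot: [-0.024, 1.0, -0.0, -0.0]
ft_force: [0.1, 0.6, -0.8]
gripper_width: -0.0002
gripper_force: 0.0
```

```bash
python3 -m pendant '[[0.1,0,0,0,1],[0.2,0,0,0,1],[0.3,0,0,0,1],[0.4,0,0,0,1],[0.5,0,0,0,1],[0.6,0,0,0,1],[0.6,0,0,0,1]]'
```

```text
clock: 6.02
eef_pos: [0.5161, -0.1314, 0.1653]
ee_rot: [-0.024, 1.0, -0.0, -0.0]
ft_force: [1.8, 0.6, 0.6]
gripper_width: -0.0001
gripper_force: 0.9
```

```bash
python3 -m pendant '[[0.1,0,0,0,1],[0.2,0,0,0,1],[0.3,0,0,0,1],[0.4,0,0,0,1],[0.5,0,0,0,1],[0.5,0,0,0,1]]'
```

```text
clock: 6.78
eef_pos: [0.511, -0.1316, 0.1653]
ee_rot: [-0.024, 1.0, -0.0, -0.0]
ft_force: [0.9, 0.1, 0.7]
gripper_width: -0.0
gripper_force: 0.7
```

```bash
python3 -m pendant '[[0.1,0,0,0,1],[0.2,0,0,0,1],[0.3,0,0,0,1],[0.4,0,0,0,1],[0.4,0,0,0,1]]'
```

```text
clock: 7.4
eef_pos: [0.5069, -0.1317, 0.1652]
ee_rot: [-0.024, 1.0, 0.0, -0.0]
ft_force: [1.6, -0.8, 0.0]
gripper_width: 0.0002
gripper_force: 0.7
```

```bash
python3 -m pendant '[[0.1,0,0,0,1],[0.2,0,0,0,1],[0.3,0,0,0,1],[0.3,0,0,0,1]]'
```

```text
clock: 7.9
eef_pos: [0.5041, -0.1319, 0.1653]
ee_rot: [-0.024, 1.0, -0.0, -0.0]
ft_force: [2.5, 0.6, -1.0]
gripper_width: -0.0002
gripper_force: 0.9
```

```bash
python3 -m pendant '[[0.1,0,0.02,0,1],[0.2,0,0.05,0,1],[0.3,0,0.1,0,1],[0.3,0,0.1,0,1]]'
```

```text
clock: 8.4
eef_pos: [0.5024, -0.1322, 0.165]
ee_rot: [-0.024, 1.0, -0.0, 0.001]
ft_force: [5.5, 2.3, 1.7]
gripper_width: 0.0002
gripper_force: 2.5
```

```bash
python3 -m pendant '[[0.1,0,0.02,0,1],[0.2,0,0.05,0,1],[0.2,0,0.05,0,1]]'
```

```text
clock: 8.78
eef_pos: [0.5016, -0.1323, 0.1649]
ee_rot: [-0.024, 1.0, -0.0, 0.003]
ft_force: [7.2, 2.7, 2.0]
gripper_width: -0.0
gripper_force: 3.7
```

```bash
python3 -m pendant '[[0.1,0,0.02,0,1],[0.2,0,0.05,0,1],[0.2,0,0.05,0,1]]'
```

```text
clock: 9.15
eef_pos: [0.4999, -0.1325, 0.1646]
ee_rot: [-0.024, 1.0, -0.0, 0.003]
ft_force: [6.7, 1.7, 3.3]
gripper_width: -0.0001
gripper_force: 3.6
```

```bash
python3 -m pendant '[[0.1,0,0.03,0,1],[0.2,0,0.06,0,1],[0.2,0,0.06,0,1]]'
```

```text
clock: 9.52
eef_pos: [0.4982, -0.1328, 0.1641]
ee_rot: [-0.024, 1.0, -0.001, 0.003]
ft_force: [7.5, 2.3, 4.3]
gripper_width: 0.0002
gripper_force: 3.9
```

```bash
python3 -m pendant '[[0.1,0,0.03,0,1],[0.2,0,0.06,0,1],[0.2,0,0.06,0,1]]'
```

```text
clock: 9.9
eef_pos: [0.4965, -0.1331, 0.1636]
ee_rot: [-0.024, 1.0, -0.001, 0.003]
ft_force: [7.7, 2.0, 4.0]
gripper_width: -0.0003
gripper_force: 4.0
```

```bash
python3 -m pendant '[[0.1,0,0.03,0,1],[0.2,0,0.06,0,1],[0.2,0,0.06,0,1]]'
```

```text
clock: 10.28
eef_pos: [0.4942, -0.1333, 0.163]
ee_rot: [-0.024, 1.0, -0.001, 0.003]
ft_force: [7.5, 1.3, 4.2]
gripper_width: -0.0001
gripper_force: 3.7
```

```bash
python3 -m pendant '[[0.1,0,0.03,0,1],[0.2,0,0.06,0,1],[0.2,0,0.06,0,1]]'
```

```text
clock: 10.65
eef_pos: [0.4919, -0.1335, 0.1622]
ee_rot: [-0.024, 1.0, -0.001, 0.003]
ft_force: [6.9, -0.4, 3.1]
gripper_width: -0.0001
gripper_force: 3.4
```

```bash
python3 -m pendant '[[0.1,0,0.03,0,1],[0.2,0,0.06,0,1],[0.2,0,0.06,0,1]]'
```

```text
clock: 11.02
eef_pos: [0.4896, -0.1336, 0.1615]
ee_rot: [-0.024, 1.0, -0.001, 0.002]
ft_force: [6.8, 0.3, 3.5]
gripper_width: 0.0001
gripper_force: 3.0
```

```bash
python3 -m pendant '[[0.1,0,0.03,0,1],[0.2,0,0.06,0,1],[0.2,0,0.06,0,1]]'
```

```text
clock: 11.4
eef_pos: [0.4877, -0.1337, 0.1609]
ee_rot: [-0.024, 1.0, -0.001, 0.002]
ft_force: [5.3, 1.2, 3.1]
gripper_width: 0.0002
gripper_force: 2.9
```

```bash
python3 -m pendant '[[0.1,0,0.04,0,1],[0.2,0,0.07,0,1],[0.2,0,0.07,0,1]]'
```

```text
clock: 11.78
eef_pos: [0.4868, -0.1338, 0.1606]
ee_rot: [-0.024, 1.0, -0.001, 0.004]
ft_force: [9.1, 0.7, 2.8]
gripper_width: -0.0003
gripper_force: 4.4
```

```bash
python3 -m pendant '[[0.1,0,0.04,0,1],[0.2,0,0.08,0,1],[0.2,0,0.08,0,1]]'
```

```text
clock: 12.15
eef_pos: [0.4863, -0.134, 0.1604]
ee_rot: [-0.024, 1.0, -0.001, 0.005]
ft_force: [11.6, 2.1, 5.3]
gripper_width: 0.0002
gripper_force: 5.7
```

```bash
python3 -m pendant '[[0.1,0,0.04,0,1],[0.2,0,0.08,0,1],[0.2,0,0.08,0,1]]'
```

```text
clock: 12.52
eef_pos: [0.4859, -0.1342, 0.1601]
ee_rot: [-0.024, 1.0, -0.001, 0.007]
ft_force: [14.3, 3.8, 5.7]
gripper_width: -0.0001
gripper_force: 7.2
```

The force climbs with almost no travel, so this is the hard stop. I'll check the flag.

```bash
python3 - <<'E'
from h import *
for n in("side","top"):
    p,d=robot.snapshot(n);measure(n,p,d,(.5015,-.13),.075);cv2.imwrite(f"pics/{n}3.png",cv2.resize(p[180:330,250:420,::-1],None,fx=3,fy=3))
E
```

```text
side green 74 [354.  261.9] [ 0.5506 -0.1512  0.0769] [ 0.544 -0.165  0.075] [ 0.557 -0.135  0.079]
side red 64 [315.5 288.1] [ 0.4536 -0.1551  0.0765] [ 0.449 -0.169  0.074] [ 0.459 -0.138  0.078]
side yellow 32 [313.6 259.6] [ 0.4989 -0.0994  0.0784] [ 0.493 -0.105  0.077] [ 0.507 -0.094  0.08 ]
side dark 93 [325.6 225.2] [ 0.4811 -0.1456  0.184 ] [ 0.477 -0.147  0.169] [ 0.49  -0.14   0.199]
side dark 150 [313.  238.2] [ 0.4589 -0.144   0.1667] [ 0.455 -0.156  0.157] [ 0.471 -0.109  0.173]
top green 58 [381.1 225.2] [ 0.5526 -0.1529  0.0765] [ 0.548 -0.167  0.074] [ 0.558 -0.138  0.08 ]
top yellow 29 [358.8 246.5] [ 0.5026 -0.1019  0.0782] [ 0.496 -0.107  0.074] [ 0.508 -0.095  0.082]
```

View pics/side3.png

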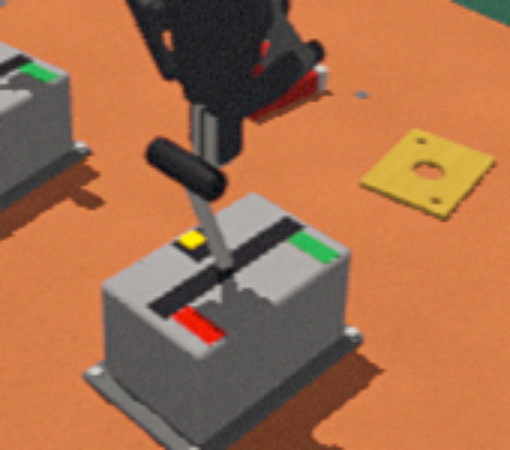

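```bash
python3 -m pendant '[[0.05,0,0,0,1],[0.1,0,0,0,1],[0.1,0,0,0,1],[0.1,0,0,0,1]]'; cat > flag.py <<'E'
from h import *
# flag centroid (soft yellow weight) in cutout y, both units, from ray at z=.077
def flag(n,P,ctr,yaw):
    c=robot.camera_info(n);K=np.array([[c['fx'],0,c['cx']],[0,c['fy'],c['cy']],[0,0,1]])
    R=cv2.Rodrigues(c['rvec'])[0];C=-R.T@c['tvec'];o=[]
    g=cv2.projectPoints(np.array([[ctr[0]-.028*np.sin(yaw),ctr[1]+.028*np.cos(yaw),.077]]),c['rvec'],c['tvec'],K,c['D'])[0].ravel().round().astype(int)
    for p in P:
        q=p[g[1]-8:g[1]+9,g[0]-8:g[0]+9].astype(float)
        w=np.clip(np.minimum(q[...,0],q[...,1])-q[...,2]-60,0,None);v,u=np.mgrid[-8:9,-8:9]
        e=np.array([(w*u).sum(),(w*v).sum()])/w.sum()+g
        r=R.T@np.append(cv2.undistortPoints(e.reshape(1,1,2),K,c['D']).ravel(),1);X=C+r*(.077-C[2])/r[2]
        o.append(-np.sin(yaw)*(X[0]-ctr[0])+np.cos(yaw)*(X[1]-ctr[1]))
    return np.round(np.mean(o),4)
def both(n,P):
    A,B=dict(side=((.5003,-.1295),(.4933,.1367)),top=((.5027,-.1309),(.4936,.1371)))[n]
    return flag(n,P,A,.048),flag(n,P,B,.165)
E
python3 - <<'E'
from flag import *
for n in("side","top"):
    print(n,'start',both(n,[np.load(n+"1.npz")['p']]),'now',both(n,[robot.snapshot(n)[0] for _ in range(4)]))
s=robot.read_state();print(s['eef_pos'],s['ft_force'])
E
```

```text
clock: 13.12
eef_pos: [0.4857, -0.1343, 0.1602]
ee_rot: [-0.023, 1.0, -0.001, 0.007]
ft_force: [16.4, 4.0, 3.2]
gripper_width: 0.0002
gripper_force: 8.2
side start (np.float64(0.0236), np.float64(0.0351)) now (np.float64(0.0319), np.float64(0.0351))
top start (np.float64(0.0225), np.float64(0.0311)) now (np.float64(0.0301), np.float64(0.0311))
[ 0.48569837 -0.13426099  0.16019707] [15.83743545  4.02079218  4.05041217]
```

Flag travel reads 8.3 mm (side) and 7.6 mm (top), so about 8 mm: reset. The lever is against the stop at about 17 N. I'll back off and go over to the OFF side.

```bash
python3 -m pendant '[[-0.6,0,0,0,1],[-1.5,0,0,0,1],[-2.3,0,0,0,1],[-2.5,0,-0.5,0,1],[-2.5,0,-2,0,1],[-2.5,0,-3.5,0,1],[-2.5,0,-4.2,0,1],[-1,0,-4.2,0,1],[1,0,-4.2,0,1],[3,0,-4.2,0,1],[4.5,0,-4.2,0,1],[5,0,-4,0,1],[5,0,-3,0,1],[5,0,-1.5,0,1],[5,0,-0.4,0,1],[5,0,-0.2,0,1],[5,0,-0.2,0,1]]'; python3 - <<'E'
from flag import *
p,d=robot.snapshot("side");measure("side",p,d,(.5015,-.13),.09);print(both("side",[p]),both("top",[robot.snapshot("top")[0]]))
E
```

```text
clock: 15.65
eef_pos: [0.4285, -0.1355, 0.1593]
ee_rot: [-0.024, 1.0, 0.0, -0.0]
ft_force: [0.6, -0.0, -0.5]
gripper_width: -0.0
gripper_force: 0.0
side green 76 [354.  261.9] [ 0.5504 -0.1506  0.0766] [ 0.544 -0.165  0.075] [ 0.558 -0.134  0.078]
side red 75 [315.9 288. ] [ 0.4546 -0.1557  0.0767] [ 0.448 -0.17   0.075] [ 0.461 -0.138  0.079]
side yellow 33 [313.7 259.5] [ 0.4991 -0.0989  0.0781] [ 0.492 -0.105  0.076] [ 0.508 -0.093  0.08 ]
side dark 223 [307.1 239.9] [ 0.4577 -0.1468  0.1702] [ 0.42  -0.156  0.16 ] [ 0.474 -0.122  0.199]
(np.float64(0.0318), np.float64(0.0351)) (np.float64(0.0301), np.float64(0.031))
```

```bash
python3 -m pendant '[[-0.5,0,0,0,1],[-1,0,0,0,1],[-1.4,0,0,0,1],[-1.7,0,0,0,1],[-2,0,0,0,1],[-2.3,0,-0.1,0,1],[-2.6,0,-0.2,0,1],[-2.9,0,-0.3,0,1],[-2.9,0,-0.3,0,1]]'
```

```text
clock: 16.88
eef_pos: [0.4577, -0.1341, 0.1625]
ee_rot: [-0.024, 1.0, 0.0, 0.0]
ft_force: [-1.1, -0.7, 1.5]
gripper_width: -0.0
gripper_force: 0.7
```

```bash
python3 -m pendant '[[-0.3,0,-0.1,0,1],[-0.6,0,-0.15,0,1],[-0.9,0,-0.2,0,1],[-1.2,0,-0.25,0,1],[-1.5,0,-0.3,0,1],[-1.8,0,-0.35,0,1],[-2.1,0,-0.4,0,1],[-2.4,0,-0.4,0,1],[-2.4,0,-0.4,0,1]]'
```

```text
clock: 18.0
eef_pos: [0.4819, -0.133, 0.1665]
ee_rot: [-0.024, 1.0, -0.0, 0.0]
ft_force: [-0.6, -0.4, 0.4]
gripper_width: -0.0001
gripper_force: 0.2
```

```bash
python3 -m pendant '[[-0.2,0,0,0,1],[-0.4,0,0,0,1],[-0.6,0,0,0,1],[-0.6,0,0,0,1]]'
```

```text
clock: 18.5
eef_pos: [0.4876, -0.1327, 0.1664]
ee_rot: [-0.024, 1.0, -0.0, 0.0]
ft_force: [-0.9, 1.0, 0.7]
gripper_width: 0.0002
gripper_force: 0.5
```

```bash
python3 -m pendant '[[-0.2,0,0,0,1],[-0.4,0,0.05,0,1],[-0.6,0,0.05,0,1],[-0.6,0,0.05,0,1]]'
```

```text
clock: 19.0
eef_pos: [0.4935, -0.1324, 0.1659]
ee_rot: [-0.024, 1.0, -0.0, 0.0]
ft_force: [-0.8, -0.2, 1.2]
gripper_width: -0.0
gripper_force: 0.5
```

```bash
python3 -m pendant '[[-0.2,0,0.03,0,1],[-0.4,0,0.06,0,1],[-0.6,0,0.1,0,1],[-0.6,0,0.1,0,1]]'
```

```text
clock: 19.5
eef_pos: [0.4996, -0.1321, 0.1649]
ee_rot: [-0.024, 1.0, -0.0, 0.0]
ft_force: [-0.5, -0.4, 0.6]
gripper_width: 0.0001
gripper_force: 0.4
```

```bash
python3 -m pendant '[[-0.2,0,0.04,0,1],[-0.4,0,0.08,0,1],[-0.6,0,0.12,0,1],[-0.6,0,0.12,0,1]]'
```

```text
clock: 20.0
eef_pos: [0.5056, -0.1318, 0.1637]
ee_rot: [-0.024, 1.0, -0.0, 0.0]
ft_force: [-1.1, -0.1, 0.5]
gripper_width: 0.0003
gripper_force: 0.4
```

```bash
python3 -m pendant '[[-0.2,0,0.05,0,1],[-0.4,0,0.1,0,1],[-0.6,0,0.15,0,1],[-0.6,0,0.15,0,1]]'
```

```text
clock: 20.5
eef_pos: [0.5116, -0.1315, 0.1622]
ee_rot: [-0.024, 1.0, -0.0, 0.0]
ft_force: [-0.7, 0.2, -0.6]
gripper_width: -0.0001
gripper_force: 0.3
```

```bash
python3 -m pendant '[[-0.2,0,0.06,0,1],[-0.4,0,0.12,0,1],[-0.4,0,0.12,0,1]]'
```

```text
clock: 20.88
eef_pos: [0.5155, -0.1313, 0.161]
ee_rot: [-0.024, 1.0, -0.0, 0.0]
ft_force: [-1.2, -0.1, -0.4]
gripper_width: -0.0002
gripper_force: 0.4
```

```bash
python3 -m pendant '[[-0.1,0,0.03,0,1],[-0.2,0,0.06,0,1],[-0.3,0,0.09,0,1],[-0.3,0,0.09,0,1]]'
```

```text
clock: 21.38
eef_pos: [0.5184, -0.1312, 0.1601]
ee_rot: [-0.024, 1.0, -0.0, 0.0]
ft_force: [-1.0, -0.2, -0.3]
gripper_width: 0.0001
gripper_force: 0.5
```

```bash
python3 -m pendant '[[-0.1,0,0.03,0,1],[-0.2,0,0.06,0,1],[-0.3,0,0.09,0,1],[-0.3,0,0.09,0,1]]'
```

```text
clock: 21.88
eef_pos: [0.5213, -0.1311, 0.1592]
ee_rot: [-0.024, 1.0, -0.0, 0.0]
ft_force: [-2.4, -1.1, -0.9]
gripper_width: -0.0003
gripper_force: 0.6
```

```bash
python3 -m pendant '[[-0.1,0,0.03,0,1],[-0.2,0,0.06,0,1],[-0.2,0,0.06,0,1]]'
```

```text
clock: 22.25
eef_pos: [0.5215, -0.1308, 0.1583]
ee_rot: [-0.024, 1.0, 0.0, -0.002]
ft_force: [-5.8, -0.4, 3.0]
gripper_width: 0.0001
gripper_force: 3.0
```

```bash
python3 -m pendant '[[-0.1,0,0,0,1],[-0.15,0,0,0,1],[-0.15,0,0,0,1]]'
```

```text
clock: 22.62
eef_pos: [0.5216, -0.1306, 0.158]
ee_rot: [-0.024, 1.0, 0.0, -0.003]
ft_force: [-8.6, -1.5, 4.7]
gripper_width: -0.0002
gripper_force: 4.6
```

```bash
python3 -m pendant '[[0.3,0,0,0,1],[0.8,0,0,0,1],[1.6,0,0,0,1],[2.5,0,0,0,1],[3,0,-1,0,1],[3,0,-3,0,1],[3,0,-5,0,1],[3,0,-7,0,1],[3,0,-9,0,1],[3,0,-10,0,1],[3,0,-10,0,1],[3,0,-10,0,1]]'; python3 - <<'E'
from flag import *
for n in("side","top"):
    p,d=robot.snapshot(n);measure(n,p,d,(.5015,-.13),.075);print(both(n,[p]))
    cv2.imwrite(f"pics/{n}4.png",p[...,::-1])
E
```

```text
clock: 24.12
eef_pos: [0.4942, -0.1322, 0.258]
ee_rot: [-0.024, 1.0, 0.0, -0.001]
ft_force: [0.4, -0.1, -0.4]
gripper_width: 0.0
gripper_force: 0.0
side green 76 [354.  261.9] [ 0.5507 -0.1505  0.0765] [ 0.544 -0.165  0.075] [ 0.558 -0.134  0.079]
side red 74 [315.9 287.9] [ 0.4552 -0.1557  0.0769] [ 0.448 -0.169  0.075] [ 0.461 -0.14   0.078]
side yellow 35 [313.9 259.5] [ 0.5002 -0.1001  0.078 ] [ 0.494 -0.104  0.076] [ 0.509 -0.092  0.081]
side dark 141 [342.8 220.1] [ 0.5329 -0.1327  0.1654] [ 0.53  -0.153  0.158] [ 0.546 -0.106  0.171]
(np.float64(0.0318), np.float64(0.0352))
top green 47 [380.7 224.7] [ 0.5529 -0.1526  0.0775] [ 0.55  -0.166  0.075] [ 0.558 -0.136  0.08 ]
top yellow 29 [358.8 246.6] [ 0.5008 -0.1021  0.0771] [ 0.496 -0.107  0.074] [ 0.508 -0.095  0.082]
top dark 167 [376.  230.6] [ 0.5421 -0.1281  0.1698] [ 0.533 -0.152  0.163] [ 0.55  -0.105  0.174]
(np.float64(0.0301), np.float64(0.0311))
```

View pics/side4.png

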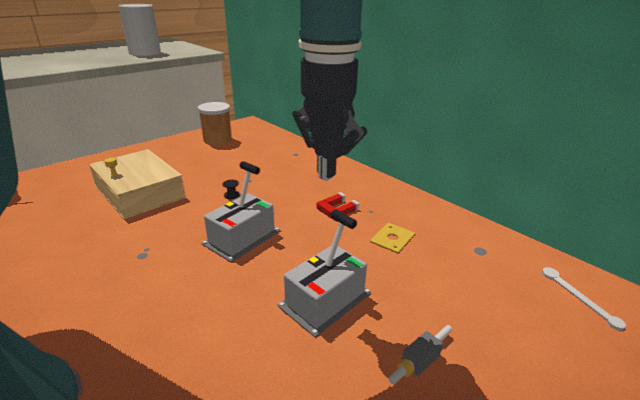

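The lever (343,220) leans ON like its sister, about 39 mm from where it started (q about 0.39). The flag (314,260) is still in the reset position, the other parts haven't moved, and the arm is clear.

```bash
python3 -c "
from plant import robot
print(robot.job_done())"
```

```text
the job is handed in; nothing more can be done
None
```

The tripped cutout is reset (flag moved about 8 mm) and its lever is fully ON at about q 0.39; the highest force I read was about 17 N, and the job was handed in with the arm clear and the sister and other parts untouched.

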